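# Show the gel comb to the inspection camera

### The job

Swing the casting stand's hinged bar down until it rests in its forked catch, then pull the comb with the grip tab out of the tray and hold it up to the inspection camera: the middle of its toothed blade on the lens axis 120 mm from the lens, broad face square to the lens, teeth straight down. Finish while still holding it there in the air, quite still, with the bar closed. Leave the tray and plain comb in place and do not disturb the camera or the other things.

Things in the scene. Friction and masses are not known exactly. Their poses are not given: they have to be found in the camera images.
- stand: Casting stand fixed on the bench: grey base plate 240 x 210 mm (x, y), 12 mm thick, low stops round the tray. Origin at the centre of its underside, z up. At its x = -62 mm a steel bar crosses it: hinge post at its y = +86 mm, forked catch post at its y = -84 mm, both 64 mm high; the fork is 13 mm wide inside, 25 mm outside, 14 mm long in y.
- bar_hinge (a point): Hinge centre of the retaining bar, on the stand at its (x, y, z) = (-62, +86, 53) mm. The hinge axis lies along the stand's x.
- retaining_bar (a joint): Angle of the bar: square steel, 10 x 10 mm, 186 mm long, with a knob 16 mm across at its end. 0 = closed and stopped: level along the stand's -y, in the fork, top 58 mm above the bench. Positive = swung up (pi/2: straight up); starts at 0.75 to 1.35. Stiff, stays where left; 1 to 2 N on it moves it. Closed fingertips can push it from its upper side 110 mm from the hinge.
- tray: Clear loose tray 190 x 130 mm, walls 5 mm thick and 34 mm high, on the stand's base plate (underside 12 mm above the bench), axes parallel to the stand's. Origin at the centre of its underside. Its long walls (y = +-62.5 mm) have notches 11 mm wide, 10 mm deep, at its x = +12 and +68 mm; a comb hangs in each pair, along y.
- tabbed_comb: Comb to present, white plastic, 40 to 80 g: spine 8 x 146 x 18 mm (x, y, z), nine teeth 16 mm long below, a grip tab 10 x 40 x 30 mm mid-top. Origin at the middle of the tooth tips; x = normal of its broad face, z up. Spine z 16 to 34 mm, tab 34 to 64 mm. Starts in either pair of notches, tab top 84 mm above the bench. Pull it straight up 30 mm before moving sideways.
- blade_middle (a point): Middle of the toothed blade (teeth and spine) of the tabbed comb: on its own axes at (0, 0, 17) mm, 47 mm below the top of the tab.
- plain_comb: The other comb, of the same material and size but without a tab (34 mm high in all), in the other pair of notches. Leave it. Origin and axes as for the tabbed comb.
- camera: Inspection camera on a fixed stand: base 110 x 110 x 14 mm, post 18 mm across, 324 mm high, at its x = +20 mm. Origin at the centre of the base's underside; the lens looks level along its own -x, roughly to the robot's left (world +y). The head (70 x 50 x 50 mm, plus lens barrel) is clamped at a height that varies.
- lens (a point): Centre of the front glass of the black lens barrel (40 mm across), 67 mm in front (-x) of the camera's origin; 200 to 280 mm above the bench.
- view_point (a point): The point in the air where the blade's middle must be: on the lens axis, 120 mm in front of the glass.
- tip_box: Blue pipette tip box with clear lid, 88 x 123 x 70 mm, loose bystander. Origin at the centre of its underside.
- reagent_bottle: Glass bottle 68 mm across, 150 mm high, loose bystander. Origin at the centre of its underside.
- pipette: Grey micropipette lying on the bench, about 240 mm long along its x, 26 mm thick, loose bystander. Origin under its middle.
There are look-alikes about, which are no part of the job. Leave any turquoise look-alike of the tabbed_comb alone.

How it is judged:
By the outcome, as a careful person would: the job done as asked, in the order asked, and still so for the second after the job is handed in, while the arm keeps its last pose, push and grip.
It also fails if it takes over 50 s, if anything falls off the work surface, if the arm or the gripper's body presses on something with over 40 N, if the wrist force passes 120 N, or if a joint passes its speed limit or range.

### The arm

A 6-joint arm with a two-finger parallel gripper is mounted at the origin on the work surface. World frame = base frame: x ahead of the robot, y to its left, z up, the work surface at z = 0. Lengths are in m, angles in rad, forces in N, time in s.
With the tool pointing down it reaches from about 0.3 to 0.875 m from the base axis. Payload 4.2 kg.
Tool frame: the origin (TCP) lies midway between the tips of the shut fingers; the grasp point (between the pads) lies env.tcp_to_grasp behind it (env.tcp_to_grasp is the distance from the TCP to the grasp point, in m); z points along the fingers, y is the line along which they close (so a half turn about z gives the same grasp; the last joint's range is limited). The gripper opens to 85 mm and grips with 20 to 120 N. Pads are 22 mm wide; open, the fingers measure 114 mm over their backs; the gripper's body (76 mm by 85 mm) begins 54 mm behind the grasp point. The pads swing forward as they close: fully open they stand 13 mm farther back than shut.
Start: joints at [-1.208, 0.32, 1.565, -0, 1.257, -0.02], TCP at [0.215, -0.533, 0.231] pointing down, gripper open.
Joint ranges: [-3.11, 3.11], [-0.84, 2.01], [0.21, 2.61], [-1.34, 4.49], [0.05, 2.63], [-2.56, 2.56]. Speed limits (rad/s): [2.57, 2.57, 3.14, 3.14, 3.14, 3.14].

### API

Orientations are given as a rotation vector (axis times angle).
In Python, from cell import env, vision, workorder gives the robot as it stands. The module is installed in compiled form; this text tells all that it offers.
- The arm moves only by the tool play_rows, never from a script. Its argument "targets" is text: rows parted by semicolons, each of 6 numbers parted by spaces: the shift along the tool's x, y, z normalised to -1 to 1, where 1 is 0.4 m, then the turn, a rotation vector about the tool's x, y, z normalised to -1 to 1, where 1 is pi/2 rad. In form: tx ty tz ax ay az; .... A call has 1 to 8 rows; each row is the pose to reach, as a shift and turn from the pose commanded when the call began, along the tool's axes at that moment; what a row does not reach only later rows make up. A row lasts 1/10 s, in which the tool goes at most 50 mm and 8.59 degrees, less where a joint would pass 70% of its speed; a pose out of reach is approached as far as the arm can. A call with a number of a shift or a turn outside -1 to 1 is refused whole. A call with a gripper value outside its range is refused whole. "fingers" is the opening, from 0 (shut) to 1 (fully open), set as the call begins (left out, the last holds). The fingers move at their own pace and stop on an object; the grip force is fixed at half the most. Time passes only in rows, so rows that repeat a pose let the fingers close. It gives the time, the measured TCP pose, the force, the opening and the grip force at its end, in the units of the state.
- env.sense(): the state, without advancing time (a new reading comes with each control period).
- vision.read_camera(name): name is "scene" or "top" or "wrist"; returns a dict with "image" (384x512x3 uint8, blue, green, red), "intrinsics" (3x3 intrinsics, pixels), "dist_coeffs" ([k1, k2, p1, p2, k3] as OpenCV has them; the pictures are not rectified), "T" (4x4, takes a point from camera to world coordinates); the wrist camera has in their place "tool_from_camera" (4x4, takes a point from camera to tool coordinates, whose origin is the TCP and whose axes are the flange's). Camera axes: x right, y down, z forward; pixel columns grow to the right and rows downward; lengths in m; the calibration is good to about 2 mm. A picture is of the moment at which its call begins: read the wrist's pose just before it. There is no depth.
- workorder.hand_in(): hands the job in; it is judged then, once.
Trained networks look in a picture, given as the dict that the camera call returned (one of the last four; its "shot" number tells which), for a name from the list of things; names that differ only in an ending like _2 or _b are one class to them, and where a whole thing is asked for, a point or a joint stands for the part that bears it (a point fixed in the world has none). Each returns a list of dicts, best first, with "score" (0 to 1); they miss things now and then, are a little off and sometimes report something else, mostly with a low value. They report only what shows in the picture. A call takes as long as a camera call. They do not tell look-alikes from the thing itself.
- vision.find_in(picture, thing): "xy" ([column, row] in pixels, amid what is visible of it).
- vision.landmark_of(picture, thing): "xy" ([column, row] in pixels: a listed point, or the origin of a listed thing).
The state is a dict: "clock": time; "joint_positions": joint angles; "qvel": joint speeds; "effort": joint torques, N m; "ee_pos": TCP position; "ee_rot": TCP orientation; "contact_force": force on the tool from outside, world axes, zero at the start; "moment": the same for the moment, N m; "grip_width": finger opening in m; "grip_force": force on a finger pad.
Only numpy, scipy, OpenCV 4.12 (cv2) and the standard library are available. Lean on these libraries where they do the work, as an engineer would, in place of code of your own. Each camera call takes 0.05 s, during which the arm holds its last target. There are 200 camera calls.

## Working session

There is one attempt and no reset: what is moved stays moved. The work goes in short steps, Python scripts to look and compute and a tool call to move; the robot and the scene stay as the last step left them, time stands still between calls to the robot, and variables do not carry over. Pictures are saved under pics/ and viewed, at most 10 in all, crops included, and the job is handed in when it is done.

Besides the shell and the picture viewer there is one more tool, called after "Emit:" by a JSON object that holds its "name" and its "arguments". play_rows: Moves the arm, as the interface text tells. Scaled input: -1 to 1 covers 0.4 m each way for a shift and pi/2 rad each way for a turn. Its arguments: {"type":"object","properties":{"targets":{"type":"string"},"fingers":{"type":"number"}},"required":["targets"]}

```bash
mkdir -p pics; cat > h.py <<'E'
import numpy as np, cv2, json
from scipy.spatial.transform import Rotation as R
from scipy.optimize import least_squares
from cell import env, vision, workorder
def camT(p,s=None):
    if 'T' in p: return np.array(p['T'])
    T=np.eye(4);T[:3,:3]=R.from_rotvec(s['ee_rot']).as_matrix();T[:3,3]=s['ee_pos']
    return T@np.array(p['tool_from_camera'])
def ray(p,xy,T):
    u=cv2.undistortPoints(np.array([[xy]],float),np.array(p['intrinsics']),np.array(p['dist_coeffs']))[0,0]
    d=T[:3,:3]@np.r_[u,1];return T[:3,3],d/np.linalg.norm(d)
def onz(p,xy,z,T):
    o,d=ray(p,xy,T);return o+d*(z-o[2])/d[2]
def tri(rays):
    A=sum(np.eye(3)-np.outer(d,d) for o,d in rays);b=sum((np.eye(3)-np.outer(d,d))@o for o,d in rays)
    X=np.linalg.solve(A,b);return X,[np.linalg.norm(np.cross(X-o,d)) for o,d in rays]
def proj(p,X,T):
    Ti=np.linalg.inv(T);r=cv2.Rodrigues(Ti[:3,:3])[0]
    return cv2.projectPoints(np.array(X,float).reshape(-1,1,3),r,Ti[:3,3],np.array(p['intrinsics']),np.array(p['dist_coeffs']))[0].reshape(-1,2)
E
python3 - <<'E'
from h import *
np.set_printoptions(precision=4,suppress=True)
print(env.tcp_to_grasp,env.sense()['clock'])
for n in ['scene','top']:
    p=vision.read_camera(n);cv2.imwrite(f'pics/{n}0.png',cv2.resize(p['image'],(800,600)));T=camT(p)
    print(n,T[:3,3],T[:3,2],p['intrinsics'][0][0])
    for t in ['stand','bar_hinge','tray','tabbed_comb','blade_middle','plain_comb','camera','lens','view_point','tip_box','reagent_bottle','pipette']:
        print(t,[(np.round(d['xy'],1).tolist(),round(d['score'],2)) for d in vision.landmark_of(p,t)[:4]],'|',[(np.round(d['xy'],1).tolist(),round(d['score'],2)) for d in vision.find_in(p,t)[:4]])
E
```

```text
0.0187 0.0
scene [ 0.9035 -0.5278  0.9363] [-0.313   0.5284 -0.7892] 349.1491262749242
stand [] | [([245.9, 220.2], 0.97)]
bar_hinge [([251.7, 167.9], 0.61)] | [([243.1, 220.5], 0.94)]
tray [([251.9, 204.0], 0.6), ([252.0, 198.7], 0.17)] | [([247.6, 199.9], 0.83)]
tabbed_comb [([252.8, 200.7], 0.57), ([221.8, 263.2], 0.52)] | [([253.0, 195.7], 0.68), ([219.8, 257.5], 0.61), ([245.4, 156.5], 0.43)]
blade_middle [([252.4, 202.1], 0.58)] | [([219.8, 260.6], 0.61), ([250.8, 194.8], 0.56)]
plain_comb [([265.5, 210.1], 0.7)] | [([264.6, 207.6], 0.56)]
camera [([156.8, 315.5], 0.88)] | [([142.6, 297.6], 0.88), ([255.0, 119.3], 0.64)]
lens [([149.3, 247.4], 0.85)] | [([133.6, 271.2], 0.59)]
view_point [([252.8, 201.4], 0.55)] | [([135.0, 267.9], 0.6)]
tip_box [([275.5, 306.6], 0.73), ([248.8, 199.4], 0.45)] | [([275.7, 301.3], 0.8)]
reagent_bottle [([328.1, 163.1], 0.76)] | [([329.8, 152.8], 0.6), ([140.4, 293.4], 0.26)]
pipette [([260.2, 127.0], 0.58)] | [([255.5, 119.3], 0.73), ([253.2, 195.1], 0.29)]
top [ 0.2776 -0.0091  1.4704] [ 0.2133 -0.0004 -0.977 ] 451.9325660661751
stand [] | [([2
[... 210 characters left out ...]
99.1], 0.61), ([235.8, 207.1], 0.45)] | [([238.3, 204.5], 0.59), ([307.7, 196.3], 0.47)]
blade_middle [([308.3, 195.8], 0.68), ([237.9, 201.6], 0.55)] | [([225.0, 216.7], 0.63), ([237.0, 204.0], 0.47)]
plain_comb [([242.8, 188.6], 0.47)] | [([242.0, 186.5], 0.69)]
camera [([369.8, 215.8], 0.77)] | [([376.8, 209.3], 0.77)]
lens [([367.8, 206.7], 0.92), ([242.1, 186.1], 0.4)] | [([389.5, 203.0], 0.8)]
view_point [] | [([389.5, 207.0], 0.58)]
tip_box [([313.2, 140.5], 0.75), ([125.7, 258.2], 0.26)] | [([313.2, 134.5], 0.83)]
reagent_bottle [([150.6, 162.2], 0.63)] | [([151.0, 159.1], 0.8)]
pipette [([125.9, 259.3], 0.92), ([205.9, 220.6], 0.64)] | [([115.8, 268.3], 0.7), ([380.3, 210.1], 0.57)]
```

View pics/scene0.png

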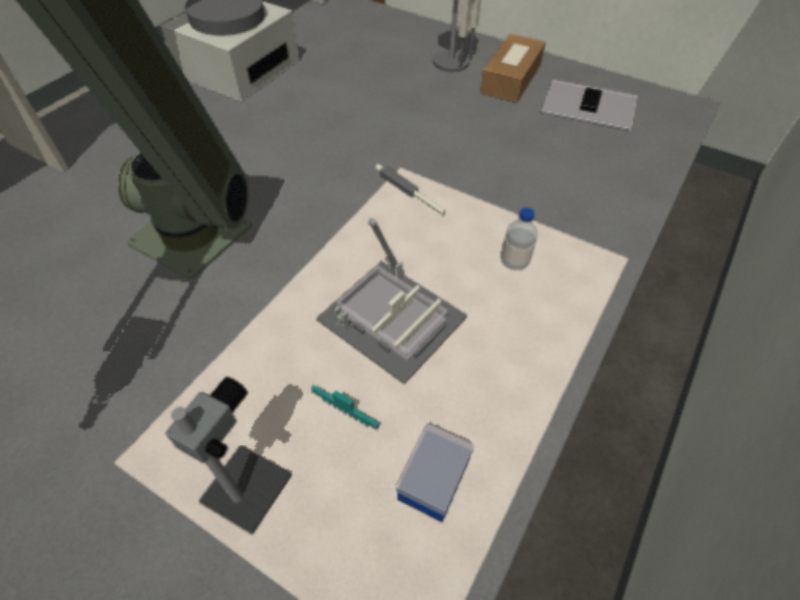

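View pics/top0.png

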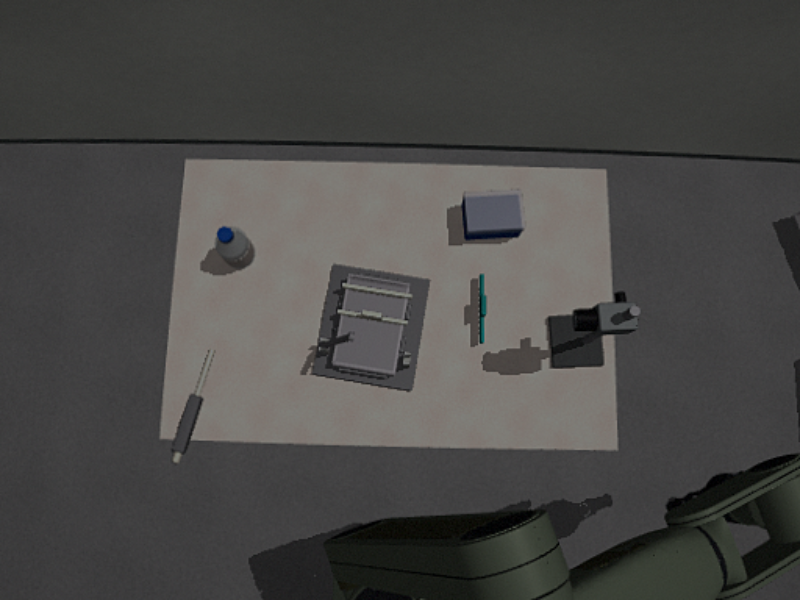

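The scene shows the white tabbed comb at (397,302) in the 800 px scene picture and (372,314) in the top one. The plain white comb is at (418,322) / (377,290). The turquoise look-alike lies on the bench at (345,405) / (483,307), so I won't touch it. The bar is up, with its hinge on the left at (395,268), and the camera is at lower left. My choice is the white comb with the tab in the tray, to be checked in a wrist close-up.

```bash
python3 - <<'E'
from h import *
np.set_printoptions(precision=4,suppress=True)
ps={n:vision.read_camera(n) for n in ['scene','top']}
T={n:camT(ps[n]) for n in ps}
s=.64
pl={'top':[(332,264),(430,279),(412,390),(312,375)],'scene':[(466,317),(404,380),(318,318)]}
for n in pl:
    print(n,'plate',[onz(ps[n],np.array(c)*s,.012,T[n])[:2] for c in pl[n]])
for nm,a,b in [('lens',(149.3,247.4),(367.8,206.7)),('tabc',(252.8,200.7),(235.8,207.1)),('hinge',(251.7,167.9),(206.7,220.3)),('tray',(251.9,204),(232.1,207.6)),('plain',(265.5,210.1),(242.8,188.6)),('cam',(156.8,315.5),(369.8,215.8)),('knob',(373*s,222*s),(350*s,337*s))]:
    print(nm,*tri([ray(ps['scene'],a,T['scene']),ray(ps['top'],b,T['top'])]))
print('cambase', [onz(ps['top'],np.array(c)*s,.014,T['top'])[:2] for c in [(553,317),(551,367),(603,367)]])
print('cambase sc', [onz(ps['scene'],np.array(c)*s,.014,T['scene'])[:2] for c in [(202,493),(252,529),(291,478)]])
st=env.sense();print(st['ee_pos'],R.from_rotvec(st['ee_rot']).as_matrix())
p=vision.read_camera('wrist');print(p['tool_from_camera'],p['intrinsics'])
E
```

```text
top plate [array([0.667 , 0.1295]), array([ 0.6393, -0.0805]), array([ 0.4031, -0.0468]), array([0.4286, 0.1606])]
scene plate [array([0.6724, 0.1175]), array([ 0.6396, -0.0784]), array([ 0.4107, -0.0469])]
lens [ 0.5071 -0.3277  0.2477] [np.float64(0.0005888597568792542), np.float64(0.0005888597568793415)]
tabc [0.5403 0.0477 0.0103] [np.float64(0.00042855253484154346), np.float64(0.00042855253484165)]
hinge [0.4851 0.1345 0.0577] [np.float64(0.0021998145819880906), np.float64(0.002199814581988084)]
tray [ 0.5385  0.0564 -0.0168] [np.float64(0.006052117938389822), np.float64(0.006052117938389745)]
plain [0.6    0.0266 0.0267] [np.float64(0.0011748798969395946), np.float64(0.001174879896939555)]
cam [ 0.522  -0.3977  0.0039] [np.float64(0.0014688608871258934), np.float64(0.001468860887125804)]
knob [0.4773 0.0721 0.2236] [np.float64(0.0011493378330274908), np.float64(0.0011493378330274294)]
cambase [array([ 0.5631, -0.3418]), array([ 0.4569, -0.3355]), array([ 0.4591, -0.4458])]
cambase sc [array([ 0.4644, -0.4371]), array([ 0.5732, -0.4377]), array([ 0.5747, -0.3409])]
[ 0.2148 -0.5334  0.2313] [[ 0.9276  0.3735  0.    ]
 [ 0.3735 -0.9276 -0.0001]
 [-0.      0.0001 -1.    ]]
[[ 0.0009 -0.95   -0.3124  0.0819]
 [ 1.      0.0006  0.001  -0.0005]
 [-0.0008 -0.3124  0.9499 -0.1412]
 [ 0.      0.      0.      1.    ]] [[274.0236   0.     255.5302]
 [  0.     274.0236 198.1106]
 [  0.       0.       1.    ]]
```

```bash
cat >> h.py <<'E'
def toR(psi): c,s=np.cos(psi),np.sin(psi); return np.array([[c,s,0],[s,-c,0],[0,0,-1.]])
def rowsto(pos,psi,p0=None,R0=None):
    st=env.sense();p0=np.array(st['ee_pos']) if p0 is None else p0;R0=R.from_rotvec(st['ee_rot']).as_matrix() if R0 is None else R0
    t=R0.T@(np.array(pos)-p0)/.4; a=R.from_matrix(R0.T@toR(psi)).as_rotvec()/(np.pi/2)
    return np.round(np.r_[t,a],4)
E
python3 - <<'E'
from h import *
print(rowsto((.34,-.25,.35),1.0), rowsto((.544,.107,.33),1.434,np.array((.34,-.25,.35)),toR(1.0)))
E
```

```text
[ 0.555  -0.5402 -0.2967  0.     -0.     -0.3929] [ 1.0266 -0.0531  0.05    0.      0.     -0.2763]
```

Emit:
{"name": "play_rows", "arguments": {"targets": "0.555 -0.54 -0.297 0 0 -0.393;0.555 -0.54 -0.297 0 0 -0.393;0.555 -0.54 -0.297 0 0 -0.393;0.555 -0.54 -0.297 0 0 -0.393;0.555 -0.54 -0.297 0 0 -0.393;0.555 -0.54 -0.297 0 0 -0.393;0.555 -0.54 -0.297 0 0 -0.393;0.555 -0.54 -0.297 0 0 -0.393", "fingers": 0}}

```text
clock: 3.45
ee_pos: [0.3415, -0.2478, 0.3523]
ee_rot: [2.75, 1.511, 0.005]
contact_force: [-0.1, 0.1, -0.1]
grip_width: -0.0002
grip_force: 0.0
```

Emit:
{"name": "play_rows", "arguments": {"targets": "1 -0.053 0.05 0 0 -0.276;1 -0.053 0.05 0 0 -0.276;1 -0.053 0.05 0 0 -0.276;1 -0.053 0.05 0 0 -0.276;1 -0.053 0.05 0 0 -0.276;1 -0.053 0.05 0 0 -0.276;1 -0.053 0.05 0 0 -0.276;1 -0.053 0.05 0 0 -0.276"}}

```text
clock: 4.25
ee_pos: [0.5387, 0.0981, 0.3295]
ee_rot: [2.369, 2.063, -0.001]
contact_force: [1.1, -0.7, 0.1]
grip_width: 0.0001
grip_force: 0.0
```

Emit:
{"name": "play_rows", "arguments": {"targets": "0 0 0 0 0 0;0 0 0 0 0 0;0 0 0 0 0 0"}}

```text
clock: 4.55
ee_pos: [0.5374, 0.0956, 0.3299]
ee_rot: [2.37, 2.062, -0.002]
contact_force: [0.6, -0.9, 0.3]
grip_width: -0.0
grip_force: 0.0
```

```bash
python3 - <<'E'
from h import *
np.set_printoptions(precision=4,suppress=True)
s=env.sense();p=vision.read_camera('wrist');cv2.imwrite('pics/w1.png',cv2.resize(p['image'],(800,600)));T=camT(p,s)
print(s['clock'],s['ee_pos'],s['joint_positions'],s['contact_force'])
np.savez('w1.npz',T=T,K=p['intrinsics'],d=p['dist_coeffs'],img=p['image'])
for t in ['bar_hinge','tray','tabbed_comb','blade_middle','plain_comb']:
    print(t,[(np.round(d['xy'],1).tolist(),round(d['score'],2)) for d in vision.landmark_of(p,t)[:3]],'|',[(np.round(d['xy'],1).tolist(),round(d['score'],2)) for d in vision.find_in(p,t)[:3]])
E
```

```text
4.55 [0.5374 0.0956 0.3299] [ 0.1555  0.2282  1.447  -0.0008  1.4672  0.294 ] [ 0.6213 -0.9479  0.2629]
bar_hinge [([221.2, 138.9], 0.9)] | [([248.4, 148.7], 0.58)]
tray [([259.8, 190.5], 0.81)] | [([256.7, 188.8], 0.65)]
tabbed_comb [([265.8, 189.8], 0.89), ([263.0, 194.0], 0.64)] | [([268.7, 194.1], 0.75)]
blade_middle [([267.9, 195.7], 0.7)] | [([269.1, 193.0], 0.71), ([259.6, 190.2], 0.44)]
plain_comb [([299.0, 188.4], 0.9), ([261.1, 188.7], 0.19)] | []
```

View pics/w1.png

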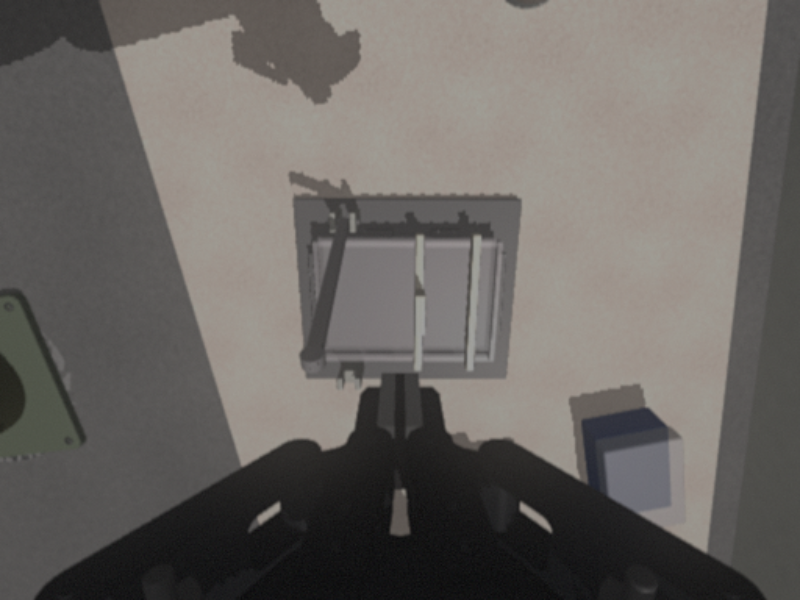

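The wrist picture confirms the choice. The white comb with the tab is at (419,295) and the plain comb at (473,300). The hinge is at (340,220), the fork at (348,380), and the raised bar's knob at (313,357).

```bash
python3 - <<'E'
from h import *
np.set_printoptions(precision=4,suppress=True)
f=np.load('w1.npz');p={'intrinsics':f['K'],'dist_coeffs':f['d']};T=f['T'];s=.64
P={k:onz(p,np.array(c)*s,z,T) for k,c,z in [('c++',(520,197),.012),('c-+',(294,198),.012),('c--',(308,378),.012),('c+-',(507,378),.012),('t+',(420,236),.054),('t-',(418,371),.054),('p+',(475.5,236),.054),('p-',(471,371),.054)]}
for k in P: print(k,P[k][:2])
model={'c++':(.12,.105),'c-+':(-.12,.105),'c--':(-.12,-.105),'c+-':(.12,-.105)}
def fit(q,m=model): return np.concatenate([q[:2]+np.array([[np.cos(q[2]),-np.sin(q[2])],[np.sin(q[2]),np.cos(q[2])]])@m[k]-P[k][:2] for k in m])
r=least_squares(fit,[.535,.04,-.137]);print('wrist',r.x,r.fun)
t,u=P['t+'],P['t-'];d=(t-u)[:2];print('comb mid',(t+u)[:2]/2,'len',np.linalg.norm(d),'yaw',np.arctan2(-d[0],d[1]))
pp={n:vision.read_camera(n) for n in ['scene','top']}
top={'c-+':(312,375),'c++':(332,264),'c+-':(430,279),'c--':(412,390)}
for k in top: P[k]=onz(pp['top'],np.array(top[k])*s,.012,camT(pp['top']))
r=least_squares(fit,[.535,.04,-.137]);print('top',r.x,r.fun)
hr=[ray(p,(221.2,138.9),T)]+[ray(pp[n],x,camT(pp[n])) for n,x in [('scene',(251.7,167.9)),('top',(206.7,220.3))]]
print('hinge',*tri(hr))
k=[ray(p,np.array((313,357))*s,T)]+[ray(pp[n],np.array(x)*s,camT(pp[n])) for n,x in [('scene',(373,222)),('top',(350,337))]]
print('knob',*tri(k))
k=[ray(p,np.array((419,295))*s,T)]+[ray(pp[n],np.array(x)*s,camT(pp[n])) for n,x in [('scene',(397,298)),('top',(372,314))]]
print('tab',*tri(k))
E
```

```text
c++ [0.6702 0.1307]
c-+ [0.4374 0.1619]
c-- [ 0.4095 -0.0443]
c+- [ 0.6445 -0.0769]
t+ [0.5612 0.1114]
t- [ 0.5414 -0.0322]
p+ [0.6146 0.104 ]
p- [ 0.5979 -0.04  ]
wrist [ 0.5404  0.0429 -0.1325] [ 0.003   0.0004 -0.0021  0.0009 -0.0019 -0.001   0.0009 -0.0002]
comb mid [0.5513 0.0396] len 0.14493262599110648 yaw -0.13715148859765786
top [ 0.5345  0.0407 -0.1318] [ 0.0003 -0.0004  0.0007 -0.0001 -0.0013 -0.0008  0.0003  0.0013]
hinge [0.4875 0.1368 0.0539] [np.float64(0.005785570474687397), np.float64(0.005525173812431434), np.float64(0.0003748817752258344)]
knob [0.4784 0.0717 0.2236] [np.float64(0.0019103849134151879), np.float64(0.0010404886696140808), np.float64(0.001918737185413072)]
tab [0.5495 0.0472 0.0643] [np.float64(0.008507035500631185), np.float64(0.004811376907580228), np.float64(0.008569584704453027)]
```

```bash
cat >> h.py <<'E'
S=np.array([.5375,.042]);Y=-.134
def st2w(x,y,z): c,s=np.cos(Y),np.sin(Y);return np.array([S[0]+c*x-s*y,S[1]+s*x+c*y,z])
PS=np.pi/2+Y
def arc(th,r=.125): return st2w(-.062,.086-r*np.cos(th)+.005*np.sin(th)+.011,.053+r*np.sin(th)+.005*np.cos(th))
E
python3 - <<'E'
from h import *
np.set_printoptions(suppress=True)
a=arc(1.45);print(a)
b=a.copy();b[2]=.27
print(rowsto(b,PS),rowsto(a,PS))
for t in np.linspace(1.3,0.05,8): print(round(t,2),rowsto(arc(t),PS,a,toR(PS)))
print(rowsto(arc(0)-[0,0,.003],PS,arc(.05),toR(PS)))
E
```

```text
[0.48766568 0.13640485 0.17769164]
[ 0.0804 -0.1374  0.1504  0.      0.0001 -0.002 ] [ 0.0804 -0.1374  0.3812  0.      0.0001 -0.002 ]
1.3 [-0.0463 -0.      0.0073  0.      0.      0.    ]
1.12 [-0.0992 -0.      0.0248  0.      0.      0.    ]
0.94 [-0.1482 -0.      0.0515  0.      0.      0.    ]
0.76 [-0.1917 -0.      0.0864  0.      0.      0.    ]
0.59 [-0.2283 -0.      0.1286  0.      0.      0.    ]
0.41 [-0.2568 -0.      0.1765  0.      0.      0.    ]
0.23 [-0.2763 -0.      0.2287  0.      0.      0.    ]
0.05 [-0.2862  0.      0.2836  0.      0.      0.    ]
[-0.001  -0.      0.0231  0.      0.      0.    ]
```

Emit:
{"name": "play_rows", "arguments": {"targets": "0.08 -0.137 0.15 0 0 0;0.08 -0.137 0.15 0 0 0;0.08 -0.137 0.15 0 0 0;0.08 -0.137 0.3 0 0 0;0.08 -0.137 0.381 0 0 0;0.08 -0.137 0.381 0 0 0;0.08 -0.137 0.381 0 0 0"}}

```text
clock: 5.9
ee_pos: [0.4891, 0.1363, 0.1788]
ee_rot: [2.368, 2.063, 0.001]
contact_force: [0.3, 0.5, 0.4]
grip_width: -0.0001
grip_force: 0.0
```

Emit:
{"name": "play_rows", "arguments": {"targets": "-0.046 0 0.007 0 0 0;-0.099 0 0.025 0 0 0;-0.148 0 0.052 0 0 0;-0.192 0 0.086 0 0 0;-0.228 0 0.129 0 0 0;-0.257 0 0.177 0 0 0;-0.276 0 0.229 0 0 0;-0.286 0 0.284 0 0 0"}}

```text
clock: 6.7
ee_pos: [0.4761, 0.022, 0.0668]
ee_rot: [2.365, 2.059, 0.01]
contact_force: [0.2, 0.3, -0.2]
grip_width: 0.0001
grip_force: 0.3
```

Emit:
{"name": "play_rows", "arguments": {"targets": "0 0 0.015 0 0 0;0 0 0.02 0 0 0;0 0 0.02 0 0 0"}}

```text
clock: 7.0
ee_pos: [0.4743, 0.023, 0.0581]
ee_rot: [2.366, 2.062, 0.005]
contact_force: [0.2, -0.0, 0.7]
grip_width: 0.0002
grip_force: 0.0
```

Emit:
{"name": "play_rows", "arguments": {"targets": "0 0 0.008 0 0 0;0 0 0.008 0 0 0;0 0 0.008 0 0 0"}}

```text
clock: 7.3
ee_pos: [0.4745, 0.023, 0.0575]
ee_rot: [2.365, 2.062, 0.007]
contact_force: [-6.9, -2.0, 26.7]
grip_width: -0.0
grip_force: 13.2
```

```bash
python3 - <<'E'
from h import *
s=env.sense();print(s['ee_pos'],s['contact_force'])
p=vision.read_camera('scene');cv2.imwrite('pics/s2.png',cv2.resize(p['image'][110:290,150:390],(800,600),interpolation=2))
E
```

```text
[0.47451486 0.02303356 0.0575161 ] [-6.91345692 -1.96244483 26.73892203]
```

View pics/s2.png

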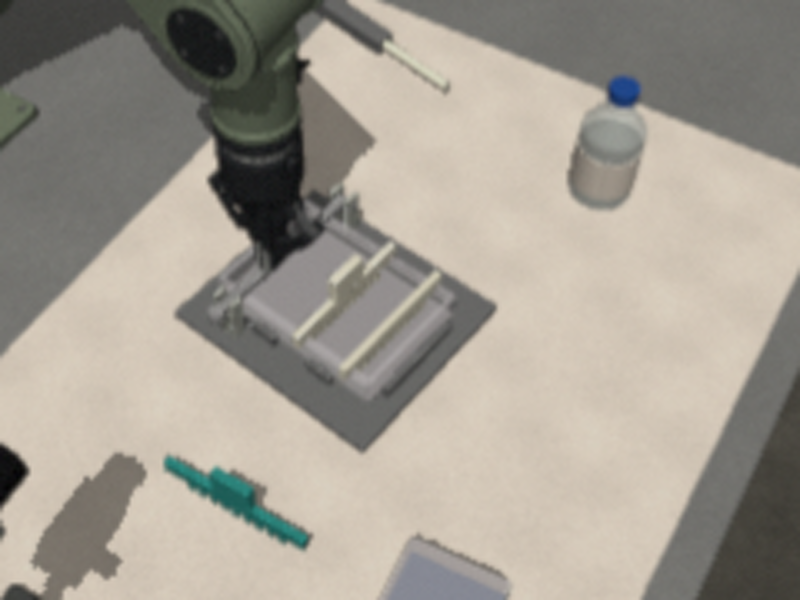

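The scene crop shows the bar lying level from the hinge (345,200) to the fork (225,305). The contact force jumped to 27 N with the tip at 57.5 mm, so the bar is on its stop. Both combs are still in place.

```bash
python3 - <<'E'
from h import *
b=st2w(.012,.045,.2);print(b,rowsto(b,PS))
E
```

```text
[0.5554044 0.0849934 0.2      ] [ 0.1811  0.1814 -0.355   0.0039 -0.0004 -0.0015]
```

Emit:
{"name": "play_rows", "arguments": {"targets": "0 0 -0.1 0.004 0 0;0 0 -0.2 0.004 0 0;0.09 0.09 -0.3 0.004 0 0;0.181 0.181 -0.355 0.004 0 0;0.181 0.181 -0.355 0.004 0 0;0.181 0.181 -0.355 0.004 0 0;0.181 0.181 -0.355 0.004 0 0;0.181 0.181 -0.355 0.004 0 0", "fingers": 0.45}}

```text
clock: 8.15
ee_pos: [0.5525, 0.0842, 0.1946]
ee_rot: [-2.364, -2.06, 0.009]
contact_force: [-0.6, 0.4, -0.1]
grip_width: 0.0381
grip_force: 0.0
```

```bash
python3 - <<'E'
from h import *
np.set_printoptions(precision=4,suppress=True)
s=env.sense();p=vision.read_camera('wrist');cv2.imwrite('pics/w3.png',cv2.resize(p['image'],(800,600)));T=camT(p,s)
print(s['clock'],s['ee_pos'],R.from_rotvec(s['ee_rot']).as_matrix()[:,2],s['grip_width'])
np.savez('w3.npz',T=T,K=p['intrinsics'],d=p['dist_coeffs'],img=p['image'],ee=s['ee_pos'],er=s['ee_rot'])
for t in ['bar_hinge','tray','tabbed_comb','blade_middle']:
    print(t,[(np.round(d['xy'],1).tolist(),round(d['score'],2)) for d in vision.landmark_of(p,t)[:3]])
E
```

```text
8.15 [0.5525 0.0842 0.1946] [-0.008   0.0004 -1.    ] 0.03806638364187271
bar_hinge [([188.0, 145.1], 0.88), ([258.4, 216.1], 0.52)]
tray [([249.8, 211.9], 0.8)]
tabbed_comb [([258.6, 215.0], 0.75), ([258.4, 220.8], 0.18)]
blade_middle [([261.4, 219.5], 0.79)]
```

View pics/w3.png

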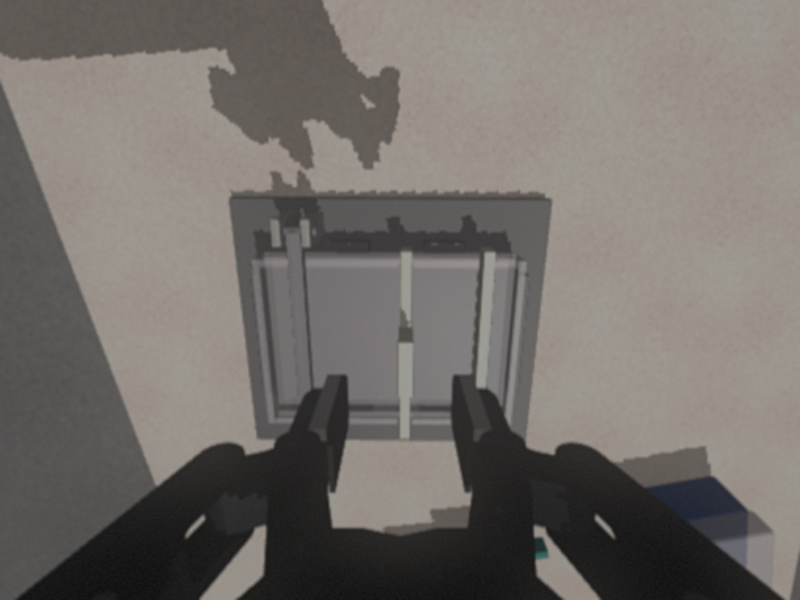

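The wrist picture shows the bar straight along column 297, closed. The tabbed comb's spine runs from (406,250) to (405,438), with its tab at about (405,342–398), centred between the fingers. The plain comb is at (487,300).

```bash
python3 - <<'E'
from h import *
np.set_printoptions(precision=4,suppress=True)
f=np.load('w3.npz');p={'intrinsics':f['K'],'dist_coeffs':f['d']};T=f['T'];s=.64
g=lambda c,z:onz(p,np.array(c)*s,z,T)
P={'c++':(550,199),'c-+':(231,199),'c--':(258,438),'c+-':(528,440)}
P={k:g(P[k],.012) for k in P}
m={'c++':(.12,.105),'c-+':(-.12,.105),'c--':(-.12,-.105),'c+-':(.12,-.105)}
fit=lambda q:np.concatenate([q[:2]+np.array([[np.cos(q[2]),-np.sin(q[2])],[np.sin(q[2]),np.cos(q[2])]])@m[k]-P[k][:2] for k in m])
r=least_squares(fit,[.535,.04,-.137]);print('stand',r.x,r.fun)
a,b=g((406,250),.054),g((405,438),.054);d=(a-b)[:2];print('comb',(a+b)[:2]/2,np.linalg.norm(d),np.arctan2(-d[0],d[1]))
a,b=g((405,342),.084),g((405.5,398),.084);print('tab',a,b,(a+b)/2,np.linalg.norm(a-b))
img=f['img'].astype(int).sum(2)
for row in (165,170,180,190,200,215,225,232,240,248): print(row,img[row,250:270])
print(rowsto((.5525,.0842,.1946),PS))
E
```

```text
stand [ 0.5404  0.0425 -0.1353] [ 0.0035  0.0016 -0.0023  0.0022 -0.0012 -0.0024 -0.     -0.0014]
comb [0.5514 0.0412] 0.14561618512162736 -0.13681011855779063
tab [0.5534 0.0606 0.084 ] [0.5485 0.0207 0.084 ] [0.5509 0.0407 0.084 ] 0.04020210713949478
165 [347 352 351 353 352 359 370 440 454 456 455 459 456 410 367 354 355 350
 352 351]
170 [403 407 405 404 392 369 375 439 456 457 455 459 451 393 368 405 414 413
 412 418]
180 [363 362 362 363 359 359 390 443 457 457 451 458 448 377 362 363 365 362
 372 366]
190 [362 365 357 365 365 365 389 443 455 452 457 464 446 370 358 369 367 369
 369 364]
200 [365 367 367 364 367 356 292 273 300 392 453 466 442 358 357 368 370 372
 376 371]
215 [368 365 364 375 352 265 234 236 236 231 235 235 235 246 308 366 376 372
 370 374]
225 [362 366 368 353 345 421 459 458 458 460 458 463 466 449 384 368 372 372
 373 372]
232 [366 361 367 351 340 425 457 460 461 454 456 460 464 449 374 361 366 373
 369 369]
240 [367 364 361 355 347 426 459 459 455 456 459 461 466 449 361 359 366 367
 366 372]
248 [362 364 367 353 344 431 462 454 456 455 459 461 472 443 357 356 365 373
 371 371]
[-0.0004 -0.0019  0.0003 -0.0045  0.0002 -0.0024]
```

```bash
python3 - <<'E'
from h import *
print(rowsto((.551,.041,.12),np.pi/2-.137))
E
```

```text
[-0.1078  0.0105  0.1868 -0.0045  0.0002 -0.0005]
```

Emit:
{"name": "play_rows", "arguments": {"targets": "-0.108 0.01 0.06 -0.0045 0 0;-0.108 0.01 0.187 -0.0045 0 0;-0.108 0.01 0.187 -0.0045 0 0;-0.108 0.01 0.187 -0.0045 0 0;-0.108 0.01 0.187 -0.0045 0 0;-0.108 0.01 0.187 -0.0045 0 0"}}

```text
clock: 9.0
ee_pos: [0.5529, 0.042, 0.1223]
ee_rot: [2.365, 2.063, 0.006]
contact_force: [0.7, 0.8, 0.7]
grip_width: 0.0384
grip_force: 0.0
```

```bash
python3 - <<'E'
from h import *
s=env.sense();print(s['ee_pos'],R.from_rotvec(s['ee_rot']).as_matrix()[:,2],rowsto((.551,.041,.054),np.pi/2-.137))
E
```

```text
[0.55292403 0.04200866 0.12231383] [ 5.04263175e-03  1.05407983e-04 -9.99987280e-01] [-0.0033 -0.0053  0.1708  0.0032 -0.0005  0.0004]
```

Emit:
{"name": "play_rows", "arguments": {"targets": "-0.003 -0.004 0.06 0 0 0;-0.003 -0.004 0.12 0 0 0;-0.003 -0.004 0.17 0 0 0;-0.003 -0.004 0.17 0 0 0;-0.003 -0.004 0.17 0 0 0"}}

```text
clock: 9.5
ee_pos: [0.5507, 0.0408, 0.0533]
ee_rot: [2.367, 2.063, 0.003]
contact_force: [0.2, -0.1, 0.0]
grip_width: 0.0385
grip_force: 0.0
```

Emit:
{"name": "play_rows", "arguments": {"targets": "0 0 0 0 0 0;0 0 0 0 0 0;0 0 0 0 0 0;0 0 0 0 0 0;0 0 0 0 0 0;0 0 0 0 0 0", "fingers": 0}}

```text
clock: 10.1
ee_pos: [0.5506, 0.0406, 0.0535]
ee_rot: [2.367, 2.062, 0.004]
contact_force: [-0.8, 0.4, 5.1]
grip_width: 0.0093
grip_force: 60.0
```

Emit:
{"name": "play_rows", "arguments": {"targets": "0 0 -0.03 0 0 0;0 0 -0.06 0 0 0;0 0 -0.1 0 0 0;0 0 -0.15 0 0 0;0 0 -0.25 0 0 0;0 0 -0.35 0 0 0;0 0 -0.45 0 0 0;0 0 -0.525 0 0 0"}}

```text
clock: 10.9
ee_pos: [0.5498, 0.0405, 0.266]
ee_rot: [2.366, 2.062, 0.006]
contact_force: [1.4, 0.6, -0.4]
grip_width: 0.0093
grip_force: 58.9
```

```bash
python3 - <<'E'
from h import *
np.set_printoptions(precision=4,suppress=True)
s=.64
pp={n:vision.read_camera(n) for n in ['scene','top']}
for i in range(2):
  for n in pp:
    for t in ['lens','camera']:
      print(n,t,[(np.round(d['xy'],1).tolist(),round(d['score'],2)) for d in vision.landmark_of(pp[n],t)[:2]])
  if i==0: pp={n:vision.read_camera(n) for n in ['scene','top']}
cv2.imwrite('pics/c4.png',np.hstack([cv2.resize(pp['scene']['image'][220:350,85:215],(400,400),interpolation=2),cv2.resize(pp['top']['image'][160:260,330:430],(400,400),interpolation=2)]))
E
```

```text
scene lens [([149.5, 247.2], 0.88)]
scene camera [([158.8, 315.6], 0.85), ([330.1, 164.6], 0.58)]
top lens [([368.7, 205.7], 0.73)]
top camera [([370.0, 218.6], 0.74)]
scene lens [([150.2, 249.6], 0.73)]
scene camera [([156.8, 316.6], 0.82), ([276.0, 305.6], 0.28)]
top lens [([367.3, 203.7], 0.7)]
top camera [([370.9, 215.6], 0.71)]
```

View pics/c4.png

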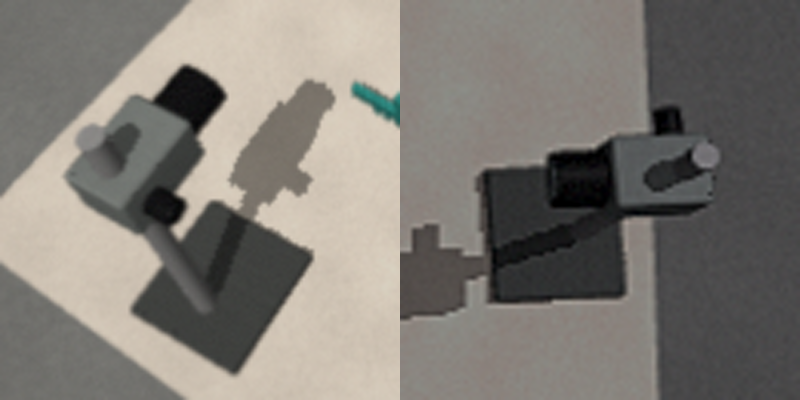

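The crop shows the inspection camera. Its base corners are clear, the head is clamped on the post, and the barrel rim is centred near (200,88) in the left half and (548,178) in the right half, which agrees with the network. I'll refine it with wrist views from both sides.

```bash
python3 - <<'E'
from h import *
s=env.sense();Ps=np.pi/2-.137
print(rowsto((.61,-.12,.36),Ps), rowsto((.42,-.12,.36),Ps,np.array((.61,-.12,.36)),toR(Ps)))
E
```

```text
[-3.768e-01  2.049e-01 -2.467e-01 -5.000e-04  2.000e-04 -1.000e-04] [-0.0649 -0.4705  0.      0.      0.      0.    ]
```

Emit:
{"name": "play_rows", "arguments": {"targets": "-0.1 0.05 -0.08 0 0 0;-0.2 0.1 -0.16 0 0 0;-0.3 0.16 -0.22 0 0 0;-0.377 0.205 -0.247 0 0 0;-0.377 0.205 -0.247 0 0 0;-0.377 0.205 -0.247 0 0 0;-0.377 0.205 -0.247 0 0 0;-0.377 0.205 -0.247 0 0 0"}}

```text
clock: 12.3
ee_pos: [0.6096, -0.1188, 0.3604]
ee_rot: [-2.366, -2.065, 0.0]
contact_force: [-0.4, -0.7, -0.4]
grip_width: 0.009
grip_force: 59.1
```

```bash
cat > look.py <<'E'
from h import *
import sys
np.set_printoptions(precision=4,suppress=True)
out=[]
for i in range(2):
    s=env.sense();p=vision.read_camera('wrist');T=camT(p,s)
    for t in ['lens','camera']:
        l=vision.landmark_of(p,t)[:2];print(t,[(np.round(d['xy'],1).tolist(),round(d['score'],2)) for d in l])
print(s['clock'],s['ee_pos'],s['qvel'],s['grip_width'])
np.savez(sys.argv[1]+'.npz',T=T,K=p['intrinsics'],d=p['dist_coeffs'],img=p['image'],ee=s['ee_pos'],er=s['ee_rot'])
E
python3 look.py wA
```

```text
lens [([254.2, 243.5], 0.62)]
camera []
lens []
camera []
12.45 [ 0.6098 -0.1191  0.3609] [-0.0042  0.0014 -0.0044 -0.0004 -0.0005 -0.    ] 0.009267590511907552
```

Emit:
{"name": "play_rows", "arguments": {"targets": "-0.016 -0.12 0 0 0 0;-0.032 -0.235 0 0 0 0;-0.05 -0.35 0 0 0 0;-0.065 -0.47 0 0 0 0;-0.065 -0.47 0 0 0 0;-0.065 -0.47 0 0 0 0;-0.065 -0.47 0 0 0 0;-0.065 -0.47 0 0 0 0"}}

```text
clock: 13.4
ee_pos: [0.4215, -0.1202, 0.3606]
ee_rot: [2.367, 2.064, 0.001]
contact_force: [0.5, 1.1, -0.6]
grip_width: 0.0093
grip_force: 59.1
```

```bash
python3 look.py wB; python3 - <<'E'
import numpy as np,cv2
cv2.imwrite('pics/wAB.png',np.hstack([cv2.resize(np.load(f'{n}.npz')['img'][0:384,c:c+256],(400,600),interpolation=2) for n,c in (('wA',0),('wB',256))]))
E
```

```text
lens [([356.7, 48.0], 0.27)]
camera [([316.5, 274.5], 0.85)]
lens []
camera [([318.2, 273.7], 0.9)]
13.55 [ 0.4211 -0.1202  0.3604] [-0.0035 -0.0049  0.0058  0.0004  0.0001 -0.0018] 0.008856252615872142
```

View pics/wAB.png

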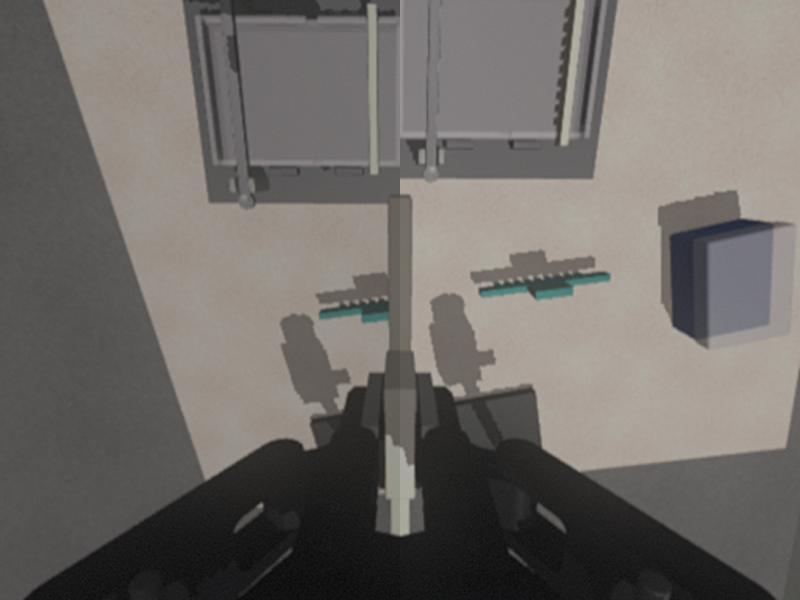

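The picture shows the comb held along the view's middle, at column 400. The bar's knob is closed at (247,200) in the left half and (431,172) in the right half, and the turquoise comb is untouched. The gripper hides the inspection camera, so I'll turn to the presenting yaw and look sideways.

```bash
python3 - <<'E'
from h import *
print(rowsto((.46,-.14,.37),0.0))
E
```

```text
[-3.570e-02  1.041e-01 -2.360e-02  1.000e-04 -1.000e-04  9.128e-01]
```

Emit:
{"name": "play_rows", "arguments": {"targets": "-0.01 0.03 -0.02 0 0 0.09;-0.02 0.06 -0.024 0 0 0.18;-0.036 0.104 -0.024 0 0 0.27;-0.036 0.104 -0.024 0 0 0.36;-0.036 0.104 -0.024 0 0 0.45;-0.036 0.104 -0.024 0 0 0.54;-0.036 0.104 -0.024 0 0 0.63;-0.036 0.104 -0.024 0 0 0.71"}}

```text
clock: 14.5
ee_pos: [0.4597, -0.1401, 0.3703]
ee_rot: [3.103, 0.49, 0.001]
contact_force: [0.2, -0.0, -0.3]
grip_width: 0.0091
grip_force: 59.2
```

Emit:
{"name": "play_rows", "arguments": {"targets": "0 0 0 0 0 0.09;0 0 0 0 0 0.17;0 0 0 0 0 0.203;0 0 0 0 0 0.203;0 0 0 0 0 0.203;0 0 0 0 0 0.203;0 0 0 0 0 0.203"}}

```text
clock: 15.2
ee_pos: [0.4595, -0.1401, 0.3705]
ee_rot: [3.141, 0.0, 0.001]
contact_force: [0.1, 0.4, 0.2]
grip_width: 0.0092
grip_force: 59.2
```

```bash
python3 look.py wC; python3 - <<'E'
from h import *
cv2.imwrite('pics/wC.png',cv2.resize(np.load('wC.npz')['img'],(800,600)))
print(env.sense()['ee_rot'],rowsto((.53,-.17,.37),0.0))
E
```

```text
lens [([455.0, 140.7], 0.7), ([396.7, 121.2], 0.69)]
camera [([397.0, 118.2], 0.56), ([148.4, 67.5], 0.29)]
lens [([453.4, 138.3], 0.63)]
camera [([395.0, 121.7], 0.63), ([89.7, 141.2], 0.58)]
15.35 [ 0.4595 -0.1401  0.3705] [-0.0012  0.0002  0.0011 -0.0007 -0.0021  0.0013] 0.009074903783541961
[ 3.14138722e+00 -6.59762952e-04  1.31169743e-03] [ 1.762e-01  7.470e-02  1.400e-03  1.000e-04 -5.000e-04 -3.000e-04]
```

View pics/wC.png

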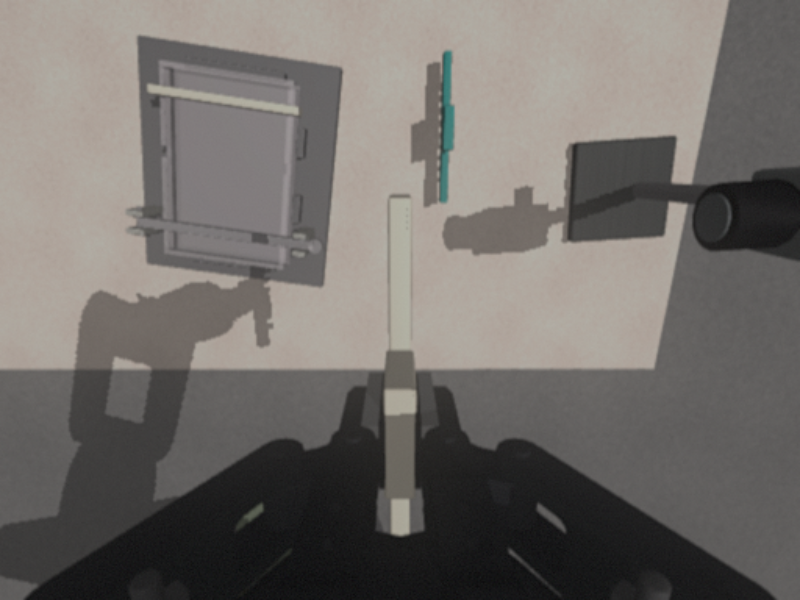

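The wrist view shows the lens glass at (714,218). The base corners are at about (572,144), (676,136), (665,236) and (570,240). The bar is closed at (225,230), the plain comb is in place, and the comb is held.

Emit:
{"name": "play_rows", "arguments": {"targets": "0.09 0.04 0 0 0 0;0.176 0.075 0 0 0 0;0.176 0.075 0 0 0 0;0.176 0.075 0 0 0 0;0.176 0.075 0 0 0 0;0.176 0.075 0 0 0 0;0.176 0.075 0 0 0 0"}}

```text
clock: 16.2
ee_pos: [0.5292, -0.1698, 0.3712]
ee_rot: [3.141, -0.001, 0.003]
contact_force: [0.1, 0.4, -0.8]
grip_width: 0.009
grip_force: 59.2
```

```bash
python3 look.py wD; python3 - <<'E'
from h import *
cv2.imwrite('pics/wD.png',cv2.resize(np.load('wD.npz')['img'][50:260,232:512],(800,600),interpolation=2))
E
```

```text
lens [([408.2, 209.5], 0.92)]
camera [([374.2, 159.7], 0.69)]
lens [([406.0, 205.8], 0.73)]
camera [([370.8, 159.6], 0.79)]
16.35 [ 0.5295 -0.1699  0.371 ] [-0.0004  0.005  -0.0028  0.0006  0.     -0.0003] 0.009101577244796419
```

View pics/wD.png

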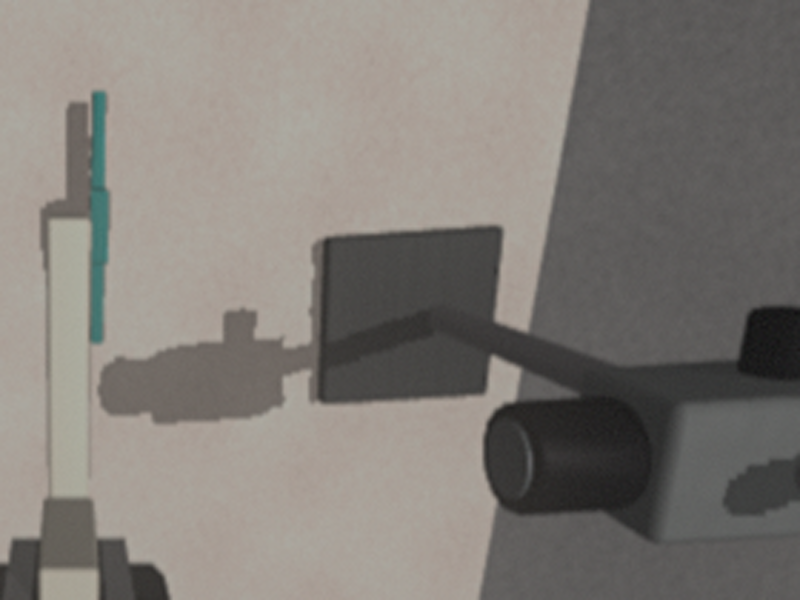

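```bash
python3 - <<'E'
from h import *
np.set_printoptions(precision=4,suppress=True)
V={}
for n in 'CD':
    f=np.load(f'w{n}.npz');V[n]=({'intrinsics':f['K'],'dist_coeffs':f['d']},f['T'])
for n in ['scene','top']:
    p=vision.read_camera(n);V[n]=(p,camT(p))
A=np.array
c4=lambda a:np.c_[A(a)[:,0]*.35+232,A(a)[:,1]*.35+50]
# order corners: (+y,+x),(-y,+x),(-y,-x),(+y,-x) in world -> local: x_cam=-y world, y_cam=+x world
L={'pp':(-.055,.055),'mp':(.055,.055),'mm':(.055,-.055),'pm':(-.055,-.055)}
obs={'C':dict(zip(['pp','mp','mm','pm'],A([(572,144),(676,136),(665,236),(570,240)])*.64)),
'D':dict(zip(['pp','mp','mm','pm'],c4([(327,240),(502,228),(487,390),(322,402)]))),
'scene':dict(zip(['pp','mp','mm'],np.c_[A([313,237,132])*.325+85,A([256,374,310])*.325+220])),
'top':dict(zip(['pp','pm','mm'],np.c_[(A([486,490,625])-400)*.25+330,A([170,300,295])*.25+160]))}
obs['C']['lens']=(457,139.5);obs['D']['lens']=(410.5,210)
obs['scene']['lens']=(150,248);obs['top']['lens']=(367.5,204.8)
# post top
obs['scene']['post']=(89*.325+85,138*.325+220);obs['top']['post']=(306*.25+330,156*.25+160)
for n,v in V.items(): print(n,'centre',np.mean([onz(v[0],obs[n][k],.014,v[1]) for k in (['pp','mm'])],0)[:2])
def mod(q,k):
    c,s=np.cos(q[2]),np.sin(q[2]);
    l=A((-.067,0,q[3])) if k=='lens' else A((.02,0,.324)) if k=='post' else A((*L[k],.014))
    return A([q[0]+c*l[0]-s*l[1],q[1]+s*l[0]+c*l[1],l[2]])
def res(q,ns): return np.concatenate([proj(V[n][0],mod(q,k),V[n][1])[0]-obs[n][k] for n in ns for k in obs[n]])
for ns in (['C','D'],['scene','top'],['C','D','scene','top']):
    r=least_squares(res,[.51,-.395,-np.pi/2,.25],args=(ns,),loss='soft_l1',x_scale=[.01,.01,.01,.01]);q=r.x
    print(ns,q,'lookyaw',q[2]+np.pi,'lens',mod(q,'lens'),'rms',np.sqrt(np.mean(r.fun**2)))
    i=0
    if len(ns)==4:
        for n in ns:
            for k in obs[n]: print(n,k,r.fun[i:i+2]);i+=2
        for s2 in (['C','D'],['C','D','scene','top']): print('lens tri',*tri([ray(V[n][0],obs[n]['lens'],V[n][1]) for n in s2]))
E
```

```text
C centre [ 0.5174 -0.3873]
D centre [ 0.5195 -0.389 ]
scene centre [ 0.521  -0.3916]
top centre [ 0.5135 -0.3904]
['C', 'D'] [ 0.519  -0.3887 -1.5002  0.2594] lookyaw 1.6414330543802758 lens [ 0.5142 -0.3218  0.2594] rms 1.0822904968123988
['scene', 'top'] [ 0.5172 -0.3922 -1.4999  0.2491] lookyaw 1.6416839820736178 lens [ 0.5125 -0.3254  0.2491] rms 1.012563346637408
['C', 'D', 'scene', 'top'] [ 0.5182 -0.3901 -1.505   0.2571] lookyaw 1.6365858238072097 lens [ 0.5138 -0.3233  0.2571] rms 1.244666031605272
C pp [ 2.8606 -1.4081]
C mp [ 1.8381 -0.8071]
C mm [0.5324 0.4391]
C pm [0.3122 1.8241]
C lens [-0.4111  0.2811]
D pp [ 0.4233 -0.8684]
D mp [ 1.6063 -0.8144]
D mm [0.5396 2.1284]
D pm [-0.033   1.5709]
D lens [-0.2967  1.1944]
scene pp [ 0.1589 -1.2609]
scene mp [-0.669 -0.914]
scene mm [-1.1161 -0.8562]
scene lens [ 2.2501 -2.8756]
scene post [ 1.1186 -1.1287]
top pp [-0.6734 -1.5705]
top pm [ 1.1527 -0.9395]
top mm [ 0.4453 -1.2363]
top lens [-0.3078 -0.996 ]
top post [-0.5406 -1.2923]
lens tri [ 0.5138 -0.3254  0.2542] [np.float64(0.00026033396471760085), np.float64(0.00026033396471761977)]
lens tri [ 0.5122 -0.3278  0.2503] [np.float64(0.0012521073376134083), np.float64(0.000352956137096302), np.float64(0.002149608745113799), np.float64(0.0019068107257166316)]
```

```bash
cat > cyl.py <<'E'
from h import *
np.set_printoptions(precision=4,suppress=True)
from scipy.optimize import minimize
V={}
for n in 'CD':
    f=np.load(f'w{n}.npz');V[n]=(f['img'],{'intrinsics':f['K'],'dist_coeffs':f['d']},f['T'])
for n in ['scene','top']:
    p=vision.read_camera(n);V[n]=(cv2.resize(cv2.imread(f'pics/{n}0.png'),(512,384),interpolation=cv2.INTER_AREA),p,camT(p))
th={'C':38,'D':44,'scene':32,'top':32}
seed={'C':(470,138),'D':(425,211),'scene':(147,252),'top':(373,205)}
U=8;M={};B={}
for n,(im,p,T) in V.items():
    x,y=seed[n];b=(max(x-40,0),y-40);B[n]=b
    g=cv2.resize(im.mean(2)[b[1]:b[1]+80,b[0]:min(b[0]+80,512)].astype(np.float32),None,fx=U,fy=U,interpolation=cv2.INTER_LINEAR)
    k,l=cv2.connectedComponents((g<th[n]).astype(np.uint8));m=l==l[(y-b[1])*U,(x-b[0])*U]
    M[n]=m;ys,xs=np.where(m);print(n,g[(y-b[1])*U,(x-b[0])*U],'area px',m.sum()/U/U,'box',xs.min()/U+b[0],xs.max()/U+b[0],ys.min()/U+b[1],ys.max()/U+b[1])
a=np.linspace(0,2*np.pi,60)
def hull(n,q,yaw):
    d=np.array([np.cos(yaw),np.sin(yaw),0]);e=np.array([-d[1],d[0],0])
    c=q[:3]+.02*(np.cos(a)[:,None]*e+np.sin(a)[:,None]*[0,0,1]);X=np.vstack([c,c-d*q[3]])
    uv=(proj(V[n][1],X,V[n][2])-B[n]+.5)*U-.5
    return cv2.fillConvexPoly(np.zeros(M[n].shape,np.uint8),cv2.convexHull(uv.astype(np.float32)).round().astype(int),1)>0
def cost(q,ns,yaw): return sum(1-(h&M[n]).sum()/(h|M[n]).sum() for n in ns for h in [hull(n,q,yaw)])
if __name__=='__main__':
  for ns in (['C','D'],['scene','top'],['C','D','scene','top']):
   for yaw in (1.6,1.64,1.68):
    r=minimize(cost,[.513,-.3255,.2535,.04],args=(ns,yaw),method='Nelder-Mead',options={'initial_simplex':np.array([.513,-.3255,.2535,.04])+np.vstack([np.zeros(4),np.eye(4)*.008]),'maxiter':200,'xatol':1e-4,'fatol':1e-4})
    print(ns,yaw,r.x,r.fun/len(ns))
E
python3 cyl.py
```

```text
C 21.704428 area px 2038.171875 box 444.125 509.875 113.625 159.5
D 53.666668 area px 4962.09375 box 385.0 464.875 171.0 250.875
scene 17.945312 area px 219.296875 box 136.375 156.875 242.625 262.375
top 13.1640625 area px 450.5625 box 351.875 405.625 196.375 231.5
['C', 'D'] 1.6 [ 0.5173 -0.2923  0.3036  0.0496] 0.49214939728020396
['C', 'D'] 1.64 [ 0.5161 -0.3384  0.2602  0.0462] 0.5606017266071363
['C', 'D'] 1.68 [ 0.5134 -0.3257  0.2549  0.0473] 0.5571669581699656
['scene', 'top'] 1.6 [ 0.5118 -0.33    0.2581  0.0224] 0.43589342580520013
['scene', 'top'] 1.64 [ 0.5114 -0.3295  0.2536  0.0217] 0.4319816278118743
['scene', 'top'] 1.68 [ 0.5114 -0.3311  0.2583  0.0205] 0.4378101204517402
['C', 'D', 'scene', 'top'] 1.6 [ 0.5145 -0.3308  0.2596  0.0229] 0.5202614229383989
['C', 'D', 'scene', 'top'] 1.64 [ 0.5152 -0.3324  0.2646  0.0207] 0.5200331999016989
['C', 'D', 'scene', 'top'] 1.68 [ 0.5148 -0.3324  0.2623  0.0197] 0.5171457898784952
```

```bash
cat > ext.py <<'E'
from cyl import *
obs=[('scene','R',156.9),('scene','T',242.6),('top','L',367),('top','T',198),('top','B',211.8),('D','L',401.4),('D','T',191),('D','B',229.2),('C','L',443.5),('C','T',120.3),('C','B',160)]
def f(q,ns,yaw=1.64):
    o=[]
    d=np.array([np.cos(yaw),np.sin(yaw),0]);e=np.array([-d[1],d[0],0])
    X=q+.02*(np.cos(a)[:,None]*e+np.sin(a)[:,None]*[0,0,1])
    for n,k,v in obs:
        if n in ns:
            uv=proj(V[n][1],X,V[n][2])+.5
            o.append({'R':uv[:,0].max(),'L':uv[:,0].min(),'T':uv[:,1].min(),'B':uv[:,1].max()}[k]-v)
    return o
for ns in (['C','D'],['scene','top'],['C','D','scene','top']):
    r=least_squares(f,[.513,-.3255,.2535],args=(ns,),x_scale=.01,diff_step=1e-3);print(ns,r.x,r.fun)
E
python3 ext.py | tail -8
```

```text
C 21.704428 area px 2038.171875 box 444.125 509.875 113.625 159.5
D 53.666668 area px 4962.09375 box 385.0 464.875 171.0 250.875
scene 17.945312 area px 219.296875 box 136.375 156.875 242.625 262.375
top 13.1640625 area px 450.5625 box 351.875 405.625 196.375 231.5
['C', 'D'] [ 0.5121 -0.3306  0.2466] [ 0.715  -0.6651 -0.1577 -0.6628 -1.1931  1.9941]
['scene', 'top'] [ 0.5117 -0.3303  0.2542] [ 0.9326 -0.2143  1.0172  0.0471  0.7139]
['C', 'D', 'scene', 'top'] [ 0.5124 -0.3295  0.2487] [ 1.9549  0.9122  0.2396  0.2078  0.8119  0.6672 -0.3879  0.4004 -0.4205
 -1.4515  2.074 ]
```

```bash
python3 - <<'E'
from h import *
print(rowsto((.5042,-.2073,.2685),.069))
E
```

```text
[-6.44e-02  9.28e-02  2.55e-01  1.00e-04 -4.00e-04 -4.42e-02]
```

Emit:
{"name": "play_rows", "arguments": {"targets": "-0.02 0.03 0.08 0 0 -0.02;-0.04 0.06 0.16 0 0 -0.03;-0.064 0.093 0.22 0 0 -0.044;-0.064 0.093 0.255 0 0 -0.044;-0.064 0.093 0.255 0 0 -0.044;-0.064 0.093 0.255 0 0 -0.044;-0.064 0.093 0.255 0 0 -0.044"}}

```text
clock: 17.5
ee_pos: [0.5052, -0.2074, 0.2698]
ee_rot: [3.138, 0.108, 0.005]
contact_force: [0.7, 0.2, 0.2]
grip_width: 0.0091
grip_force: 59.2
```

```bash
python3 - <<'E'
from h import *
s=env.sense();print(s['clock'],s['ee_pos'],s['ee_rot'],s['contact_force'])
a=vision.read_camera('scene');b=vision.read_camera('top')
np.savez('f.npz',a=a['image'],b=b['image'])
for n,p in (('scene',a),('top',b)):
    print(n,proj(p,[(.5042,-.2073,.252),(.5125,-.327,.252)],camT(p)))
    for t in ['blade_middle','lens','tabbed_comb']: print(t,[(np.round(d['xy'],1).tolist(),round(d['score'],2)) for d in vision.landmark_of(p,t)[:3]])
cv2.imwrite('pics/f.png',np.hstack([cv2.resize(a['image'][180:330,90:240],(400,400),interpolation=2),cv2.resize(b['image'][140:240,310:410],(400,400),interpolation=2)]))
E
```

```text
17.5 [ 0.50519982 -0.20738158  0.26980374] [3.1384969  0.10837655 0.00479717] [0.73486605 0.22150701 0.23045725]
scene [[182.90542547 207.64807664]
 [151.1846526  247.28050571]]
blade_middle [([177.3, 206.8], 0.75), ([218.5, 262.2], 0.6)]
lens [([149.4, 244.9], 0.57)]
tabbed_comb [([221.9, 264.8], 0.75), ([182.6, 210.1], 0.69)]
top [[325.14726683 206.55674376]
 [368.0765599  204.6196405 ]]
blade_middle [([308.1, 197.0], 0.65), ([323.2, 204.7], 0.41)]
lens [([368.8, 204.9], 0.95)]
tabbed_comb [([320.9, 210.8], 0.61), ([305.7, 198.2], 0.59)]
```

View pics/f.png

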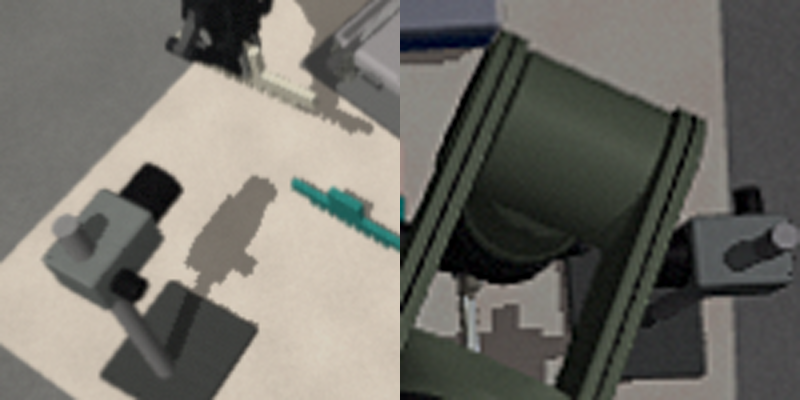

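The left half shows the held comb with its teeth down, from about (195,65) to (317,100), in front of the lens barrel at (165,180). Nothing else has been disturbed. Next I'll compare the comb's pixels with the prediction to remove the scene camera's bias.

```bash
python3 - <<'E'
from h import *
np.set_printoptions(precision=1,suppress=True)
f=np.load('f.npz')['a'];p=vision.read_camera('scene');T=camT(p)
s=env.sense();Rt=R.from_rotvec(s['ee_rot']).as_matrix();c=np.array(s['ee_pos'])
base=c-[0,0,.0165+.017]
ex,ey=Rt[:,0],Rt[:,1]
for nm,x,y,z in [('top+ near',.073,.004,.034),('top+ far',.073,-.004,.034),('tip+ near',.073,.004,0),('spinebot+ near',.073,.004,.016),('tip-',-.073,.004,0),('top-',-.073,.004,.034)]:
    print(nm,proj(p,base+ex*x+ey*y+[0,0,z],T))
g=f.astype(int).sum(2)
print(f[205:228,190:214].mean(2).astype(int))
E
```

```text
top+ near [[207.3 216.8]]
top+ far [[209.1 214.2]]
tip+ near [[208.8 224.8]]
spinebot+ near [[208.1 221.1]]
tip- [[158.7 201.6]]
top- [[155.6 193.2]]
[[194 198 199 200 199 199 198 198 198 198 198 195 165 129 104  71  61  59
   57  59  59  59  65  70]
 [195 195 199 200 200 198 199 198 199 199 197 196 192 176 151 108  73  61
   59  58  58  60  61  65]
 [196 190 196 192 188 197 198 198 199 199 197 198 197 195 188 162 112  71
   59  60  59  58  59  61]
 [198 199 200 185 181 192 188 194 197 198 199 199 197 198 197 191 163 101
   67  60  59  59  58  58]
 [189 199 200 197 199 191 184 193 189 198 198 197 197 197 198 197 189 128
   92  71  63  59  58  59]
 [161 185 188 194 196 198 197 197 186 197 198 198 197 198 196 195 189 137
  111  96  78  62  59  58]
 [148 152 161 175 182 196 198 197 197 199 198 198 192 193 195 192 173 131
  114 110 102  81  66  60]
 [150 148 147 148 151 174 182 192 199 200 199 198 188 195 188 180 138 118
  113 112 111 103  90  72]
 [152 148 143 144 148 148 149 170 181 190 200 198 199 199 186 176 145 119
  114 113 113 111 111  96]
 [155 145 132 137 142 145 147 150 148 166
[... 673 characters left out ...]
01 200 200 198 200 200 199 200 194 188 181 158 149 125 119 123 123
  117 115 116 113 112 112]
 [200 200 200 199 198 200 200 199 200 198 198 195 192 187 161 152 147 125
  118 119 138 120 112 112]
 [199 200 199 197 200 201 201 200 199 200 200 196 196 197 194 193 189 161
  153 152 160 127 117 117]
 [201 199 201 200 201 202 201 202 203 203 202 199 199 200 199 197 198 195
  193 191 163 132 147 148]
 [199 201 199 198 200 202 203 203 203 202 202 202 202 200 199 199 198 200
  199 198 191 166 185 185]
 [198 199 202 201 199 202 204 204 204 203 202 200 201 201 201 199 201 200
  200 199 197 195 196 194]
 [199 201 203 200 200 202 204 204 204 203 201 201 201 201 201 201 202 200
  198 196 197 198 196 196]]
```

Emit:
{"name": "play_rows", "arguments": {"targets": "0 0 0 0 0 0;0 0 0 0 0 0;0 0 0 0 0 0;0 0 0 0 0 0;0 0 0 0 0 0"}}

```text
clock: 18.45
ee_pos: [0.5044, -0.2073, 0.2685]
ee_rot: [3.14, 0.108, 0.001]
contact_force: [-0.3, 0.3, -0.6]
grip_width: 0.0091
grip_force: 59.2
```

```bash
python3 - <<'E'
from h import *
np.set_printoptions(precision=4,suppress=True)
for i in range(4):
    s=env.sense();print(s['ee_pos'],s['ee_rot'],np.abs(s['qvel']).max(),rowsto((.5042,-.2073,.2685),.069));vision.read_camera('wrist')
E
```

```text
[ 0.5044 -0.2073  0.2685] [3.1395 0.1078 0.0012] 0.0015506307824596523 [-0.0004 -0.0001  0.      0.0002 -0.0005 -0.0002]
[ 0.5044 -0.2073  0.2685] [3.1395 0.1078 0.0013] 0.0015246934030607182 [-0.0004 -0.0001  0.0001  0.0002 -0.0005 -0.0002]
[ 0.5044 -0.2073  0.2685] [3.1396 0.1078 0.0012] 0.0008990657147874381 [-0.0004 -0.0001  0.      0.0001 -0.0005 -0.0002]
[ 0.5044 -0.2073  0.2685] [3.1395 0.1078 0.0012] 0.0015921710563169054 [-0.0004 -0.0001  0.0001  0.0002 -0.0005 -0.0002]
```

```bash
python3 -c "
from cell import workorder
print(workorder.hand_in())"
```

```text
the job is handed in; nothing more can be done
None
```

I handed the job in at about 18.7 s on the robot's clock: the bar is closed in its fork, and the tabbed comb is held still, teeth down and square to the lens, at the measured view point. My lens estimates scattered by about 5 mm in height and 4 mm in distance, and no pass/fail verdict came back.

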